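# Find the loaded objective can on the turntable and present it

## Robot

A 6-joint arm with a two-finger parallel gripper is mounted at the origin on a cart in front of the work surface, level with it; the furniture and walls round the work are solid. World frame = base frame: x ahead of the robot, y to its left, z up, the work surface at z = 0. Lengths are in mm, angles in rad, forces in N, time in s.
With the tool pointing down it reaches from about 250 to 725 mm from the base axis. Payload 4 kg.
Tool frame: the origin (TCP) lies midway between the tips of the shut fingers; the grasp point (between the pads) lies 19 mm behind it (arm.hold_point_z is the distance from the TCP to the grasp point, in mm); z points along the fingers, y is the direction in which the jaws open and shut (so a half turn about z gives the same grasp; the last joint's range is limited). The gripper opens to 85 mm and grips with 20 to 120 N. Pads are 22 mm wide; open, the fingers measure 114 mm over their backs; the gripper's body (76 mm by 85 mm) begins 54 mm behind the grasp point. The pads swing forward as they close: fully open they stand 13 mm farther back than shut.
Start: joints at [-1.28, 0.241, 0.005, 1.335, 0, 1.571], TCP at [143.357, -479.007, 231.306] pointing down, gripper open.
Joint ranges: [-2.72, 2.72], [-1.05, 1.87], [-1.09, 1.28], [-1.99, 2.15], [-1.42, 1.44], [-3.14, 3.14]. Speed limits (rad/s): [2.79, 2.79, 3.14, 3.14, 3.14, 3.14].

## Interface

Orientations are given as a unit quaternion [x, y, z, w].
In Python, from station import arm, vision gives the robot as it stands.
- The arm moves only by the tool apply_moves, never from a script. Its argument "deltas" is a list that holds one entry, the list of rows, each a list of 5 numbers: the shift along the world's x, y, z in mm, then the turn about the world's z in rad, then the closure, from 0 (fully open) to 1 (shut). In form: [[[x, y, z, yaw, claw], ...]]. A call has 1 to 8 rows; each row is the pose to reach, as a shift and turn from the pose commanded when the call began; what a row does not reach only later rows make up. A row lasts 1/10 s, in which the tool goes at most 50 mm and 8.59 degrees, less where a joint would pass 70% of its speed; a pose out of reach is approached as far as the arm can. A call with a gripper value outside its range is refused whole. The fingers move at their own pace and stop on an object; "squeeze" is the grip in N (left out, the last holds). Time passes only in rows, so rows that repeat a pose let the fingers close. It gives the time, the measured TCP pose, the force and the opening at its end, in the units of the state.
- arm.state(): the state, without advancing time (a new reading comes with each control period).
- vision.read_camera(name): name is "side" or "top"; returns a dict with "color" (480x640x3 uint8, red, green, blue), "z_map" (480x640 float32, mm along the optical axis (not along the pixel's ray), 0 where there is no reading), "mtx" (3x3 intrinsics, pixels), "dist" ([k1, k2, p1, p2, k3] as OpenCV has them; the pictures are not rectified), "R" (3x3) and "t" (3): a world point X has camera coordinates R X + t. Camera axes: x right, y down, z forward; pixel columns grow to the right and rows downward; lengths in mm; the calibration is good to about 2 mm. A picture is of the moment at which its call begins.
- arm.job_done(): hands the job in, once; it reports no verdict.
The state is a dict: "t": time; "joint_pos": joint angles; "dq": joint speeds; "joint_efforts": joint torques, N m; "tcp_pos": TCP position; "orientation": TCP orientation; "contact_force": force on the tool from outside, world axes, zero at the start; "torque": the same for the moment, N m; "finger_gap": opening from 0.0 (shut) to 1.0 (fully open).
Only numpy, scipy, OpenCV 4.12 (cv2) and the standard library are available. Lean on these libraries where they do the work, as an engineer would, in place of code of your own. Each camera call takes 0.05 s, during which the arm holds its last target. There are 200 camera calls.

## Task

Two look-alike black screw-lid cans stand on the free-spinning turntable; one holds a lens assembly and is clearly heavier. Weigh them by hand: first lift the can with the blue band well clear of the turntable, hold it still for a moment and set it back upright on the turntable, then do the same check with the yellow-banded can. Finish while holding the heavier can upright and still over the middle of the round orange dish, about 10 cm above it, with the lighter can standing upright on the turntable; put cans down rather than dropping them, and leave the dish and the other things where they are.

Things in the scene. Friction and masses are not known exactly. Their poses are not given: they have to be found in the camera images.
- can_blue: black cylindrical screw-lid can with a blue band round its waist and a blue dot on its lid; 39 mm diameter up to 40 mm height, lid 41 mm diameter above that, 58 mm tall in all; origin at the centre of its underside, z up along its axis. It stands on the turntable. One of the two cans weighs 0.07 to 0.12 kg, the other 0.34 to 0.48 kg (contents included); which is which changes from run to run. The contents are enclosed and have 2 to 4 mm of play
- can_yellow: the same kind of can with a yellow band and a yellow lid dot; same sizes, origin, axes and weight rule as can_blue
- turntable_foot: fixed foot of the turntable, hidden under the disc; its origin lies on the bench under the turntable's axis, which is vertical. The disc is grey metal, flat, 210 mm in diameter, its top 40 mm above the bench
- turntable (a joint): angle of the turntable disc (rad, positive counter-clockwise from above); it spins freely without stops on a bearing with very little drag (0.002 N m), so it turns when a can on it is pushed sideways, carrying both cans along
- dish: round orange shallow open dish, 80 mm in diameter, 15 mm high, loose on the bench to the left or right of the turntable; origin at the centre of its underside
- tally: bystander: small white round hand-held counter, 42 x 70 x 18 mm, loose on the bench on the other side of the turntable from the dish; origin at the centre of its underside
- loupe: bystander: black eye loupe, 35 mm in diameter, 30 mm high, loose on the bench behind the turntable; origin at the centre of its underside
- label_roll: bystander: white roll of labels, 58 mm in diameter, 32 mm high, loose on the bench behind the turntable; origin at the centre of its underside
- stop_block: bystander: dark grey block with two screws, 30 x 50 x 22 mm, loose on the bench behind the turntable; origin at the centre of its underside
Not all that is in view belongs to the job. Leave any purple or turquoise look-alike of the can_blue alone. Of the things that look like the dish, take the one that is farthest from the robot's base at the start.

How it is judged (in metres and radians):
On the way, in this order (a step that is already met when the one before it is completed fails the run):
1. the blue-banded can is held still in the fingers, at least 25 mm clear of the turntable, while the yellow one stands on it (height (world z) of can_blue above 0.065 m and contact force between the fingers and can_blue above 0.3 N and linear speed of can_blue below 0.03 m/s and contact force between can_yellow and turntable_foot above 0.2 N), for 0.3 s.
2. the yellow-banded can is held still in the fingers, at least 25 mm clear of the turntable, while the blue one stands upright on it (height (world z) of can_yellow above 0.065 m and contact force between the fingers and can_yellow above 0.3 N and linear speed of can_yellow below 0.03 m/s and contact force between can_blue and turntable_foot above 0.2 N and angle between can_blue's own z axis and vertical below 0.1 rad), for 0.3 s.
At the end, for the whole second after the job is handed in: Heavier can held in the fingers, still, upright within 0.2 rad, underside 60 to 170 mm above the bench, within 25 mm of the dish's centre, touching neither dish nor turntable; the other upright (0.1 rad) and still on the turntable, pressing on it with 0.2 to 2 N (so it is the lighter) (((contact force between the fingers and can_blue above 0.3 N and height (world z) of can_blue between 0.06 and 0.17 m and horizontal distance between can_blue and dish below 0.025 m and angle between can_blue's own z axis and vertical below 0.2 rad and linear speed of each of can_blue, can_yellow below 0.03 m/s and contact force between can_blue and dish below 0.05 N and contact force between can_blue and turntable_foot below 0.05 N and contact force between can_yellow and turntable_foot between 0.2 and 2 N and contact force between the fingers and can_yellow below 0.05 N and angle between can_yellow's own z axis and vertical below 0.1 rad) or (contact force between the fingers and can_yellow above 0.3 N and height (world z) of can_yellow between 0.06 and 0.17 m and horizontal distance between can_yellow and dish below 0.025 m and angle between can_yellow's own z axis and vertical below 0.2 rad and linear speed of each of can_yellow, can_blue below 0.03 m/s and contact force between can_yellow and dish below 0.05 N and contact force between can_yellow and turntable_foot below 0.05 N and contact force between can_blue and turntable_foot between 0.2 and 2 N and contact force between the fingers and can_blue below 0.05 N and angle between can_blue's own z axis and vertical below 0.1 rad))); the arm keeps its last pose, push and grip.
It fails at once if a can is dropped: moves faster than 0.4 m/s while not in the fingers ((linear speed of can_blue above 0.4 m/s and contact force between the fingers and can_blue below 0.05 N) or (linear speed of can_yellow above 0.4 m/s and contact force between the fingers and can_yellow below 0.05 N)).
It fails at once if a can is tipped by more than 0.6 rad (angle between any of can_blue, can_yellow's own z axis and vertical above 0.6 rad).
It fails at once if the dish or a bystander is displaced by more than 20 mm (distance of any of dish, tally, loupe, label_roll, stop_block from where it was at the start of the episode above 0.02 m).
It also fails if it takes over 61 s, if anything falls off the work surface, if the arm or the gripper's body presses on something with over 40 N, if the wrist force passes 120 N, or if a joint passes its speed limit or range.

## Working session

There is one attempt and no reset: what is moved stays moved. The work goes in short steps, Python scripts to look and compute and a tool call to move; the robot and the scene stay as the last step left them, time stands still between calls to the robot, and variables do not carry over. Pictures are saved under pics/ and viewed, about 8 in all and at most 12, crops included, and the job is handed in when it is done.

Besides the shell and the picture viewer there is one more tool, called after ">>>" as a command line: name --argument value ..., lists and objects as JSON in quotes. apply_moves: Moves the arm, as the interface text tells. Its arguments: {"type":"object","properties":{"deltas":{"type":"array","items":{"type":"array","items":{"type":"array","items":{"type":"number"}}}},"squeeze":{"type":"number"}},"required":["deltas"]}

```bash
mkdir -p pics; ls
cat > h.py <<'E'
import numpy as np, cv2
from station import arm, vision
def shot(n):
    return vision.read_camera(n)
def save(c,name,roi=None,s=1):
    im=c["color"][:,:,::-1]
    if roi: x0,y0,x1,y1=roi; im=im[y0:y1,x0:x1]
    cv2.imwrite("pics/"+name,cv2.resize(im,None,fx=s,fy=s,interpolation=cv2.INTER_CUBIC))
def ray(c,uv,z):
    "pixels (N,2) -> world points on plane z"
    uv=np.asarray(uv,float).reshape(-1,1,2)
    p=cv2.undistortPoints(uv,np.array(c["mtx"]),np.array(c["dist"])).reshape(-1,2)
    R=np.array(c["R"]);t=np.array(c["t"]).ravel()
    d=np.c_[p,np.ones(len(p))]@R; o=-R.T@t
    return o+d*((z-o[2])/d[:,2])[:,None]
def depthpt(c,uv):
    uv=np.asarray(uv,int).reshape(-1,2)
    zz=c["z_map"][uv[:,1],uv[:,0]]
    p=cv2.undistortPoints(uv.reshape(-1,1,2).astype(float),np.array(c["mtx"]),np.array(c["dist"])).reshape(-1,2)
    R=np.array(c["R"]);t=np.array(c["t"]).ravel()
    return (np.c_[p,np.ones(len(p))]*zz[:,None]-t)@R
def proj(c,X):
    R=np.array(c["R"]);t=np.array(c["t"],float).ravel()
    return cv2.projectPoints(np.asarray(X,float).reshape(-1,1,3),cv2.Rodrigues(R)[0],t,np.array(c["mtx"]),np.array(c["dist"]))[0].reshape(-1,2)
def blobs(c,lo,hi,amin=8):
    hsv=cv2.cvtColor(c["color"],cv2.COLOR_RGB2HSV)
    m=cv2.inRange(hsv,np.array(lo),np.array(hi))
    n,l,s,ce=cv2.connectedComponentsWithStats(m)
    return [(ce[i].round(1),s[i]) for i in range(1,n) if s[i][4]>=amin],m
E
python3 - <<'E'
from h import *
for n in("top","side"):
    c=shot(n); save(c,n+"0.png"); print(n,-np.array(c["R"]).T@np.array(c["t"]).ravel())
print(arm.state())
E
```

```text
pics
top [ 325.83836069   11.4458894  1099.97334895]
side [143.24452412 780.93135512 703.13329919]
{'t': 0.1, 'joint_pos': array([-1.27999350e+00,  2.41337572e-01,  3.87671552e-03,  1.33519196e+00,
        1.26434226e-05,  1.57081071e+00]), 'dq': array([-0.00086963, -0.00230865,  0.00374729,  0.00058674,  0.00043574,
       -0.0008316 ]), 'joint_efforts': array([-4.65342146e-04, -3.73138082e+01,  2.53010362e+01,  1.08757272e-02,
       -2.66077759e-04,  1.12062099e-05]), 'tcp_pos': array([ 143.20561355, -478.47536016,  230.50878444]), 'orientation': array([ 9.89448441e-01,  1.44882437e-01, -1.28244446e-04, -9.19363446e-04]), 'contact_force': array([-0.42104657, -0.18537628, -0.37725005]), 'torque': array([-0.04316434,  0.0558115 ,  0.02522925]), 'finger_gap': 0.9984392215333322}
```

View pics/top0.png

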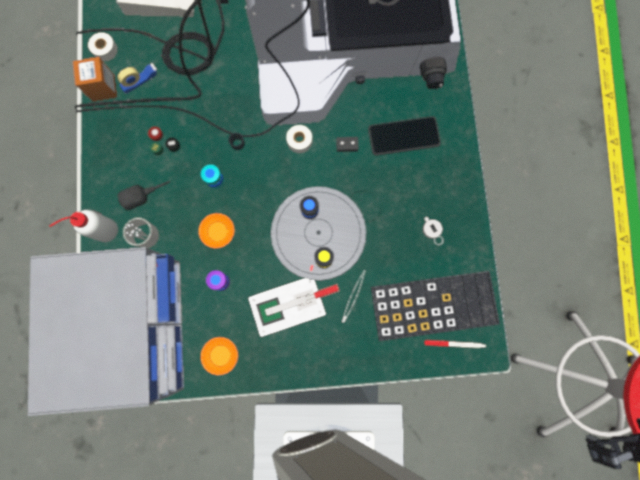

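View pics/side0.png

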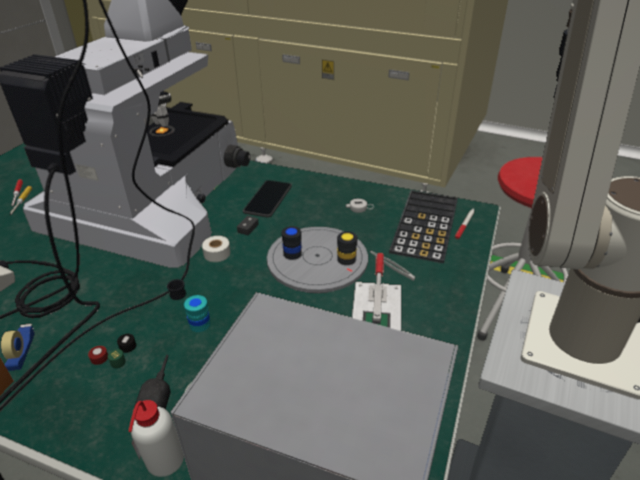

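Top view: blue can (309,207), yellow can (324,257), both on the disc centred near (318,232). Candidate dishes are orange at (216,231) and (219,356); up in the image is +x, so (216,231) is farther from the base. Decoys: turquoise (210,174) and purple (217,281). The side view agrees, with blue at (292,243) and yellow at (347,248).

Run:
```python
from h import *
c=shot("top"); s=shot("side")
save(c,"crop1.png",(180,150,380,400),2.4)
for nm,lo,hi,z in(("blue",(100,120,60),(118,255,255),98),("yel",(24,120,80),(34,255,255),98),("orange",(8,150,120),(22,255,255),10)):
    b,m=blobs(c,lo,hi,25)
    for ce,st in b:
        if 180<ce[0]<380 and 150<ce[1]<400:
            print(nm,ce,st,ray(c,ce,z)[0].round(1),depthpt(c,ce)[0].round(1),np.linalg.norm(ray(c,ce,z)[0][:2]).round())
# turntable: contour of disc by depth height 30..50
ys,xs=np.mgrid[170:295,260:375]; P=depthpt(c,np.c_[xs.ravel(),ys.ravel()])
ok=(abs(P[:,2]-40)<8); p=np.c_[xs.ravel(),ys.ravel()][ok]
(cc,r)=cv2.minEnclosingCircle(p.astype(np.float32)); print("disc",cc,r,ray(c,cc,40),len(p))
# heights of dish surround + paper box etc
for q in((100,330),(165,300),(165,370),(216,231),(200,231),(318,232),(217,281),(210,174),(284,310),(320,292),(299,138),(347,144),(237,142),(290,85)): print(q,depthpt(c,q)[0].round())
for k,lo,hi,z in(("blue",(100,120,60),(122,255,255),98),("yel",(24,120,80),(34,255,255),98)):
    for ce,st in blobs(s,lo,hi,6)[0]:
        if 270<ce[0]<370 and 220<ce[1]<270: print("side",k,ce,st,depthpt(s,ce)[0].round())
```

```text
blue [209.2 172.9] [205 169   9   9  64] [637.5 255.   98. ] [651.8 265.1  58.6] 687.0
blue [217.5 182.4] [209 175  14  12  51] [616.7 236.5  98. ] [635.4 251.4  36.7] 660.0
blue [308.7 204.4] [303 199  13  12 119] [569.5  42.6  98. ] [570.7  44.1  96.8] 571.0
blue [215.  279.4] [211 275   9  10  75] [410.9 233.4  98. ] [414.8 241.4  62.1] 473.0
yel [323.7 255.7] [318 250  12  12 118] [460.6  10.6  98. ] [461.6  12.1 101.7] 461.0
orange [216.  230.2] [199 213  35  35 986] [530.  255.1  10. ] [531.8 256.8   2.7] 588.0
orange [218.9 355.7] [ 201  337   37   38 1108] [252.3 237.8  10. ] [253.5 240.8   5.2] 347.0
disc (315.3117370605469, 240.79421997070312) 54.84585952758789 [[501.4579165   29.16069121  40.        ]] 6213
(100, 330) [310. 408. 217.]
(165, 300) [368. 329. 113.]
(165, 370) [235. 310. 149.]
(216, 231) [529. 256.   5.]
(200, 231) [528. 291.  11.]
(318, 232) [521.  23.  42.]
(217, 281) [411. 237.  60.]
(210, 174) [648. 263.  57.]
(284, 310) [351.  98.  11.]
(320, 292) [388.  18.  54.]
(299, 138) [753.  70.   4.]
(347, 144) [734. -43.  17.]
(237, 142) [743. 216.   2.]
(290, 85) [842.  87.  92.]
side blue [290.9 231. ] [285 227  13   9  85] [573.  43.  99.]
side blue [292.  249.5] [283 245  18   9  99] [562.  59.  68.]
side yel [346.9 236.3] [341 233  13   8  82] [464.  13. 100.]
```

View pics/crop1.png

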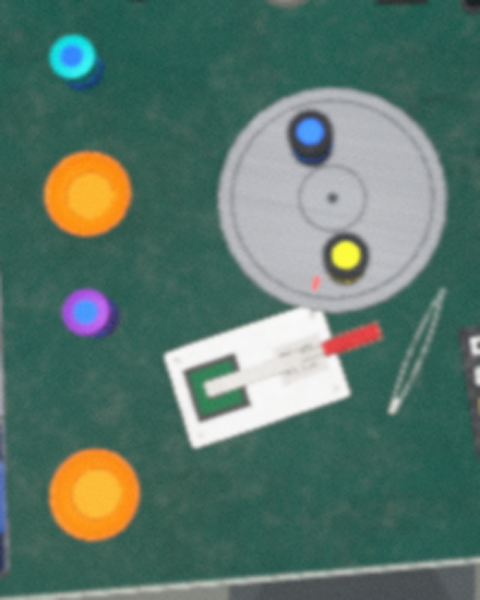

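The crop confirms it: the target dish is the upper one at (216,231), world (530,255), and the two cans are on the disc. I'm approaching blue at about (571,43.5) with the jaws radial to the turntable.

>>> apply_moves --deltas '[[[20,25,0,0.1,0],[47,58,0,0.2,0],[76,93,0,0.31,0],[106,129,0,0.42,0],[136,166,0,0.53,0],[166,202,0,0.64,0],[196,239,0,0.75,0],[225,275,0,0.85,0]]]' --squeeze 45

```text
t: 1.0
tcp_pos: [369.2, -202.3, 231.4]
orientation: [0.841, 0.542, 0.0, 0.0]
contact_force: [1.0, -0.2, -0.8]
finger_gap: 1.0
```

>>> apply_moves --deltas '[[[30,36,0,0.11,0],[60,72,0,0.22,0],[90,110,0,0.33,0],[120,147,0,0.44,0],[150,183,0,0.55,0],[175,215,0,0.66,0],[195,238,0,0.76,0],[203,247,0,0.82,0]]]'

```text
t: 1.8
tcp_pos: [572.7, 45.7, 230.4]
orientation: [0.554, 0.832, 0.0, -0.0]
contact_force: [-0.4, -0.3, 0.0]
finger_gap: 1.0
```

Run:
```python
from h import *
s=arm.state(); print(s, arm.hold_point_z)
c=shot("side"); save(c,"s1.png",(220,130,420,300),3)
```

```text
{'t': 1.8, 'joint_pos': array([7.93947616e-02, 3.91162678e-01, 2.13075882e-01, 1.39306857e+00,
       5.06766562e-04, 1.25378054e+00]), 'dq': array([ 0.11691278,  0.15382222,  0.22971957,  0.09566349, -0.01616687,
       -0.43906007]), 'joint_efforts': array([  0.50120568, -44.77105737,  25.57189643,  -0.29460847,
         0.14261284,   0.31832172]), 'tcp_pos': array([572.7367217 ,  45.72237197, 230.37749734]), 'orientation': array([ 5.54026305e-01,  8.32499104e-01,  8.81450348e-05, -2.97759362e-04]), 'contact_force': array([-0.36471057, -0.32620729,  0.04643661]), 'torque': array([-0.01986306,  0.0607425 ,  0.04856735]), 'finger_gap': 0.9996004729088697} 18.700000000000003
```

View pics/s1.png

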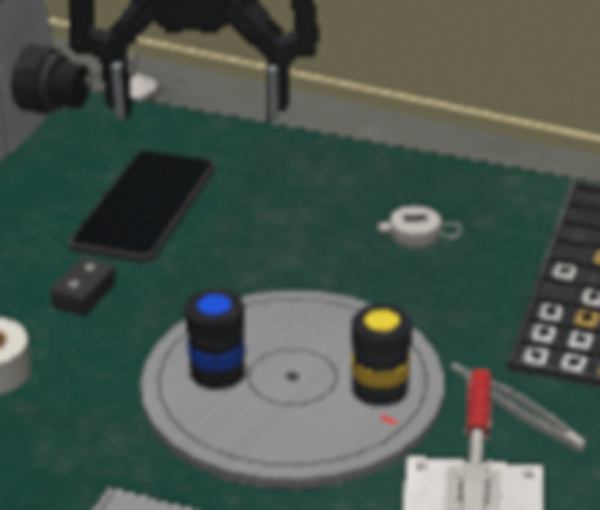

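Side crop: open jaws above the blue can, which is at crop (215,340), and yellow is clear at (380,350). Descending.

>>> apply_moves --deltas '[[[0,0,-30,0,0],[0,0,-70,0,0],[0,0,-110,0,0],[0,0,-145,0,0],[0,0,-170,0,0],[0,0,-180,0,0],[0,0,-186,0,0],[0,0,-186,0,0]]]'

```text
t: 2.65
tcp_pos: [571.5, 42.7, 45.5]
orientation: [0.557, 0.831, 0.0, 0.0]
contact_force: [0.2, -0.4, -0.1]
finger_gap: 1.0
```

>>> apply_moves --deltas '[[[0,0,0,0,0.15],[0,0,0,0,0.25],[0,0,0,0,0.35],[0,0,0,0,0.42],[0,0,0,0,0.48],[0,0,0,0,0.54],[0,0,0,0,0.6],[0,0,0,0,0.7]]]'

```text
t: 3.45
tcp_pos: [571.0, 42.8, 45.7]
orientation: [0.557, 0.831, -0.0, -0.0]
contact_force: [-3.4, -2.1, 6.1]
finger_gap: 0.462
```

>>> apply_moves --deltas '[[[0,0,0,0,0.85],[0,0,0,0,1],[0,0,0,0,1],[0,0,0,0,1]]]'

```text
t: 3.85
tcp_pos: [571.0, 42.8, 45.7]
orientation: [0.557, 0.831, -0.0, -0.0]
contact_force: [-3.3, -1.1, 5.6]
finger_gap: 0.468
```

Run:
```python
from h import *
print(arm.state()['finger_gap'],arm.state()['contact_force'],arm.state()['tcp_pos'])
c=shot("side"); save(c,"s2.png",(220,130,420,300),3)
```

```text
0.4683948787077577 [-3.25215792 -1.14096959  5.61647095] [570.98824618  42.76064186  45.73257508]
```

View pics/s2.png

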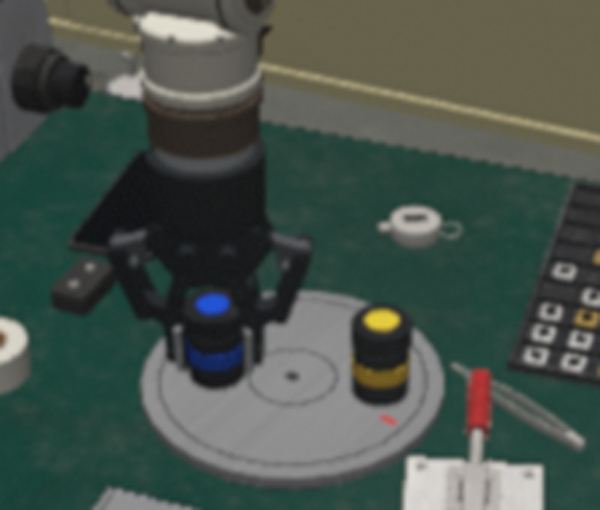

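Blue is gripped: gap 0.468 is about 40 mm, it is upright, and yellow is undisturbed. Lifting 55 mm and holding.

>>> apply_moves --deltas '[[[0,0,4,0,1],[0,0,12,0,1],[0,0,24,0,1],[0,0,36,0,1],[0,0,46,0,1],[0,0,52,0,1],[0,0,55,0,1],[0,0,55,0,1]]]'

```text
t: 4.7
tcp_pos: [571.6, 43.0, 100.9]
orientation: [0.557, 0.831, 0.0, 0.0]
contact_force: [-0.6, -0.0, -1.0]
finger_gap: 0.468
```

>>> apply_moves --deltas '[[[0,0,0,0,1],[0,0,0,0,1],[0,0,0,0,1],[0,0,0,0,1],[0,0,0,0,1],[0,0,0,0,1],[0,0,0,0,1],[0,0,0,0,1]]]'

```text
t: 5.5
tcp_pos: [571.4, 43.0, 100.3]
orientation: [0.557, 0.831, 0.0, 0.0]
contact_force: [0.7, 0.0, -1.9]
finger_gap: 0.465
```

Run:
```python
from h import *
print(arm.state()['finger_gap'],arm.state()['contact_force'],arm.state()['tcp_pos'])
c=shot("side"); save(c,"s3.png",(220,130,420,300),3)
for k,lo,hi in(("blue",(100,120,60),(122,255,255)),("yel",(24,120,80),(34,255,255))):
    for ce,st in blobs(c,lo,hi,6)[0]:
        if 250<ce[0]<370 and 180<ce[1]<270: print("side",k,ce,st,depthpt(c,ce)[0].round())
```

```text
0.46535366229266917 [ 0.74236258  0.04091607 -1.86439587] [571.37351658  42.99395142 100.33302183]
side blue [289.  208.4] [283 205  13   8  85] [573.  44. 155.]
side blue [290.2 227.5] [281 223  19   9 111] [564.  59. 121.]
side yel [346.8 236.3] [341 233  13   8  83] [464.  12. 100.]
```

View pics/s3.png

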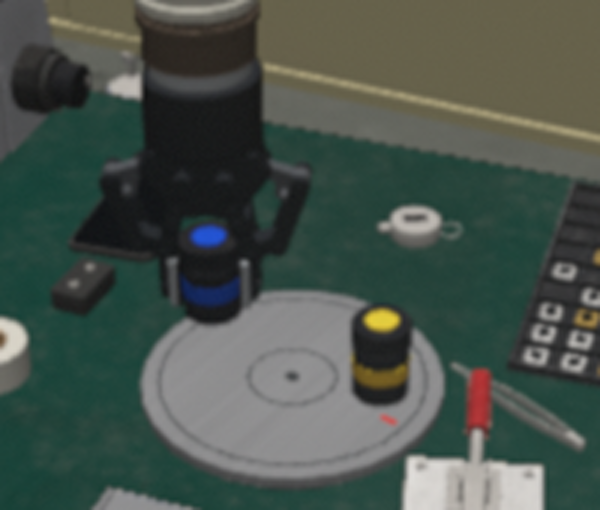

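Blue is held about 56 mm up and the force reads about -1 to -1.9 N, so it is likely the lighter one. Setting it back.

>>> apply_moves --deltas '[[[0,0,-5,0,1],[0,0,-15,0,1],[0,0,-27,0,1],[0,0,-38,0,1],[0,0,-46,0,1],[0,0,-51,0,1],[0,0,-54,0,1],[0,0,-54,0,1]]]'

```text
t: 6.35
tcp_pos: [571.4, 43.0, 46.3]
orientation: [0.557, 0.831, 0.0, 0.0]
contact_force: [1.0, 0.1, -0.5]
finger_gap: 0.471
```

>>> apply_moves --deltas '[[[0,0,-1,0,1],[0,0,-1,0,0.55],[0,0,-1,0,0.5],[0,0,-1,0,0.45],[0,0,-1,0,0.38],[0,0,-1,0,0.25],[0,0,-1,0,0.1],[0,0,-1,0,0]]]'

```text
t: 7.15
tcp_pos: [571.4, 43.0, 45.3]
orientation: [0.557, 0.831, 0.0, -0.0]
contact_force: [-0.6, 0.5, -0.2]
finger_gap: 1.0
```

>>> apply_moves --deltas '[[[0,0,0,0,0],[0,0,10,0,0],[0,0,30,0,0],[0,0,60,0,0],[0,0,95,0,0],[0,0,120,0,0],[0,0,130,0,0],[0,0,130,0,0]]]'

```text
t: 7.95
tcp_pos: [572.5, 43.1, 177.4]
orientation: [0.557, 0.831, 0.001, 0.002]
contact_force: [-0.7, 0.3, -0.8]
finger_gap: 1.002
```

```bash
cat > look.py <<'E'
from h import *
s=arm.state(); print(s['t'],s['finger_gap'],s['contact_force'],s['tcp_pos'])
c=shot("side")
for k,lo,hi in(("blue",(100,120,60),(122,255,255)),("yel",(24,120,80),(34,255,255))):
    for ce,st in blobs(c,lo,hi,6)[0]:
        if 250<ce[0]<370 and 180<ce[1]<270: print("side",k,ce,st,depthpt(c,ce)[0].round(),ray(c,ce,98)[0].round(1))
E
python3 look.py
```

```text
7.95 1.0018468246373384 [-0.71113461  0.29475983 -0.81519868] [572.51488173  43.06208892 177.35509101]
side blue [290.3 231.1] [284 227  13   9  86] [572.  47. 101.] [573.4  42.3  98. ]
side blue [291.  249.6] [283 245  17   9  98] [565.  58.  66.] [542.8  95.9  98. ]
side yel [346.8 236.3] [341 233  13   8  82] [463.  14. 102.] [463.   10.1  98. ]
```

>>> apply_moves --deltas '[[[-15,-4,0,-0.03,0],[-40,-12,0,-0.06,0],[-70,-20,0,-0.1,0],[-95,-28,0,-0.13,0],[-107,-31,-3,-0.15,0],[-109,-32,-10,-0.15,0],[-109,-32,-25,-0.15,0],[-109,-32,-50,-0.15,0]]]'

```text
t: 8.8
tcp_pos: [463.5, 11.1, 124.7]
orientation: [0.617, 0.787, 0.001, 0.001]
contact_force: [1.4, -0.7, -1.2]
finger_gap: 0.994
```

>>> apply_moves --deltas '[[[0,0,-25,0,0],[0,0,-48,0,0],[0,0,-65,0,0],[0,0,-75,0,0],[0,0,-79,0,0],[0,0,-80,0,0],[0,0,-80,0,0.15],[0,0,-80,0,0.3]]]'

```text
t: 9.6
tcp_pos: [463.2, 11.0, 46.1]
orientation: [0.617, 0.787, 0.001, 0.001]
contact_force: [0.4, 1.0, 0.6]
finger_gap: 0.71
```

>>> apply_moves --deltas '[[[0,0,0,0,0.38],[0,0,0,0,0.45],[0,0,0,0,0.5],[0,0,0,0,0.55],[0,0,0,0,0.65],[0,0,0,0,0.8],[0,0,0,0,1],[0,0,0,0,1]]]'

```text
t: 10.4
tcp_pos: [461.7, 10.8, 45.6]
orientation: [0.617, 0.787, -0.0, -0.0]
contact_force: [-3.8, -1.0, 6.4]
finger_gap: 0.462
```

```bash
python3 look.py
```

```text
10.4 0.46176324547006037 [-3.83403488 -1.02400351  6.40903527] [461.66632608  10.83075129  45.62921476]
side blue [290.2 231. ] [284 227  13   9  86] [573.  44.  99.] [573.7  42.1  98. ]
side blue [291.  249.5] [283 245  17   9  98] [563.  61.  69.] [542.9  95.6  98. ]
side yel [346.5 236.2] [341 232  12   9  84] [464.  12. 100.] [463.7  10.   98. ]
```

Yellow is gripped and both cans are in place. Lifting.

>>> apply_moves --deltas '[[[0,0,4,0,1],[0,0,12,0,1],[0,0,24,0,1],[0,0,36,0,1],[0,0,46,0,1],[0,0,52,0,1],[0,0,55,0,1],[0,0,55,0,1]]]'

```text
t: 11.25
tcp_pos: [462.5, 11.0, 100.5]
orientation: [0.617, 0.787, 0.0, 0.0]
contact_force: [0.5, -0.3, -3.5]
finger_gap: 0.462
```

>>> apply_moves --deltas '[[[0,0,0,0,1],[0,0,0,0,1],[0,0,0,0,1],[0,0,0,0,1],[0,0,0,0,1],[0,0,0,0,1],[0,0,0,0,1],[0,0,0,0,1]]]'

```text
t: 12.05
tcp_pos: [462.4, 11.0, 100.3]
orientation: [0.617, 0.787, 0.0, -0.0]
contact_force: [0.2, 0.2, -4.2]
finger_gap: 0.465
```

```bash
python3 look.py
python3 - <<'E'
from h import *
f=[]
for i in range(6): c=shot("top"); f.append(arm.state()['contact_force'])
print(np.mean(f,0),np.std(f,0))
ce=[b[0] for b in blobs(c,(8,150,120),(22,255,255),300)[0]]; print(ce,[ray(c,x,10)[0] for x in ce])
# dish rim circle fit via contour
m=blobs(c,(8,150,120),(22,255,255),300)[1]
for k in cv2.findContours(m,cv2.RETR_EXTERNAL,cv2.CHAIN_APPROX_NONE)[0]:
    if len(k)>60: P=ray(c,k.reshape(-1,2),10)[:,:2].astype(np.float32); print(cv2.fitEllipse(P))
E
```

```text
12.05 0.4652531882308986 [ 0.244272    0.20926436 -4.15853748] [462.36413006  10.98890858 100.30646264]
side blue [290.2 231. ] [284 227  13   9  87] [573.  44. 100.] [573.7  42.1  98. ]
side blue [291.1 249.6] [283 245  17   9  99] [564.  59.  67.] [542.6  95.8  98. ]
side yel [346.8 213.4] [341 210  13   8  86] [466.  11. 153.] [496.  -65.6  98. ]
[ 0.30711885 -0.29623842 -4.63656026] [0.66287531 0.46801795 0.56240762]
[array([216. , 230.2]), array([218.8, 355.6])] [array([529.98018113, 255.11225028,  10.        ]), array([252.55719072, 237.97942267,  10.        ])]
((252.7086944580078, 237.9790802001953), (78.73014831542969, 79.02449035644531), 44.12570571899414)
((530.2105712890625, 255.12338256835938), (78.58979034423828, 79.27716064453125), 96.85321807861328)
((919.3995971679688, 580.7589111328125), (66.99034118652344, 68.19470977783203), 107.59110260009766)
```

Yellow is the heavier one (about -4.6 N, 0.46 kg, against about 0.1 to 0.15 kg for blue). The dish centre is (530,255) and its diameter measures 79 mm, matching the 80 mm given. I'll check the clearance to the grey box before carrying.

Run:
```python
from h import *
c=shot("top")
ys,xs=np.mgrid[225:430,20:200]; P=depthpt(c,np.c_[xs.ravel(),ys.ravel()])
for lo,hi in((90,160),(160,230),(230,400)):
    q=P[(P[:,2]>lo)&(P[:,2]<hi)]
    print(lo,len(q), np.percentile(q,[0.5,99.5],axis=0).round() if len(q) else "")
# anything tall near the dish target / path
ys,xs=np.mgrid[150:300,180:310]; P=depthpt(c,np.c_[xs.ravel(),ys.ravel()])
q=P[(P[:,2]>75)&(P[:,1]>70)]; print(len(q), q.min(0) if len(q) else "")
```

```text
90 2100 [[183. 301.  91.]
 [522. 529. 160.]]
160 20338 [[171. 313. 162.]
 [454. 538. 221.]]
230 0 
0
```

The box ends at x≈454, y≥301, so the path is clear. Carrying.

>>> apply_moves --deltas '[[[0,0,5,0,1],[0,0,15,0,1],[0,1,28,0,1],[1,4,37,0,1],[3,11,40,0,1],[6,21,40,0,1],[10,34,40,0,1],[14,49,40,0,1]]]'

```text
t: 13.25
tcp_pos: [476.3, 61.2, 139.7]
orientation: [0.617, 0.787, -0.0, -0.0]
contact_force: [0.2, 0.7, -4.5]
finger_gap: 0.46
```

>>> apply_moves --deltas '[[[4,15,0,0,1],[9,31,0,0,1],[13,47,0,0,1],[18,64,0,0,1],[23,80,0,0,1],[27,96,0,0,1],[32,112,0,0,1],[36,128,0,0,1]]]'

```text
t: 14.05
tcp_pos: [512.7, 189.4, 140.2]
orientation: [0.617, 0.787, -0.0, 0.0]
contact_force: [0.3, 0.1, -3.5]
finger_gap: 0.469
```

>>> apply_moves --deltas '[[[4,15,0,0,1],[8,29,0,0,1],[12,41,0,0,1],[15,51,-2,0,1],[17,59,-6,0,1],[18,64,-12,0,1],[19,67,-17,0,1],[19,67,-20,0,1]]]'

```text
t: 14.85
tcp_pos: [530.9, 254.8, 119.2]
orientation: [0.617, 0.787, -0.001, -0.0]
contact_force: [-0.1, 0.2, -3.3]
finger_gap: 0.469
```

>>> apply_moves --deltas '[[[0,0,0,0,1],[0,0,0,0,1],[0,0,0,0,1],[0,0,0,0,1],[0,0,0,0,1],[0,0,0,0,1],[0,0,0,0,1],[0,0,0,0,1]]]'

```text
t: 15.65
tcp_pos: [531.3, 255.0, 120.4]
orientation: [0.617, 0.787, 0.0, -0.0]
contact_force: [-0.4, -0.5, -3.6]
finger_gap: 0.466
```

Run:
```python
from h import *
print(arm.state())
c=shot("side"); save(c,"s4.png",(130,130,430,355),2.6)
P=blobs(c,(24,120,80),(34,255,255),20)[0]
for ce,st in P: print(ce,st[4],depthpt(c,ce)[0].round())
t=shot("top"); 
m=blobs(t,(8,150,120),(22,255,255),300)
print([(b[0],ray(t,b[0],10)[0].round(1)) for b in m[0]])
for lo,hi in(((100,120,60),(118,255,255)),((24,120,80),(34,255,255))): print([(b[0],ray(t,b[0],98)[0].round(1)) for b in blobs(t,lo,hi,25)[0] if 180<b[0][0]<380 and 150<b[0][1]<300])
cv2.imwrite("pics/t4.png",cv2.resize(t["color"][120:320,170:460,::-1],None,fx=2.7,fy=2.7))
```

```text
{'t': 15.65, 'joint_pos': array([4.47445207e-01, 4.82278300e-01, 6.17471333e-02, 1.15023651e+00,
       1.47412331e-05, 1.77824240e+00]), 'dq': array([-1.04859488e-03,  8.43353311e-04,  1.47030819e-04,  8.74506741e-04,
        6.23051891e-05, -6.26243730e-04]), 'joint_efforts': array([-1.18627679e-02, -4.96111822e+01,  2.53620744e+01,  1.79876068e-03,
        2.21001821e-03, -1.13591543e-05]), 'tcp_pos': array([531.34571207, 255.00202476, 120.35020242]), 'orientation': array([ 6.17372745e-01,  7.86670766e-01,  1.61078999e-05, -2.77729495e-07]), 'contact_force': array([-0.43680414, -0.48117606, -3.64577546]), 'torque': array([-0.0578151 , -0.03270552, -0.00192237]), 'finger_gap': 0.4661610550098775}
[246.8 268.7] 117 [536. 255. 173.]
[497.8 268.4] 21 [  221. -1148.  -760.]
[509.9 269.4] 25 [  172. -1153.  -753.]
[(array([220.4, 231. ]), array([528.2, 245.1,  10. ]))]
[(array([209.4, 172.9]), array([637.5, 254.6,  98. ])), (array([217.2, 182.6]), array([616.2, 237.1,  98. ])), (array([308.6, 203.6]), array([571.3,  42.8,  98. ]))]
[]
```

View pics/s4.png

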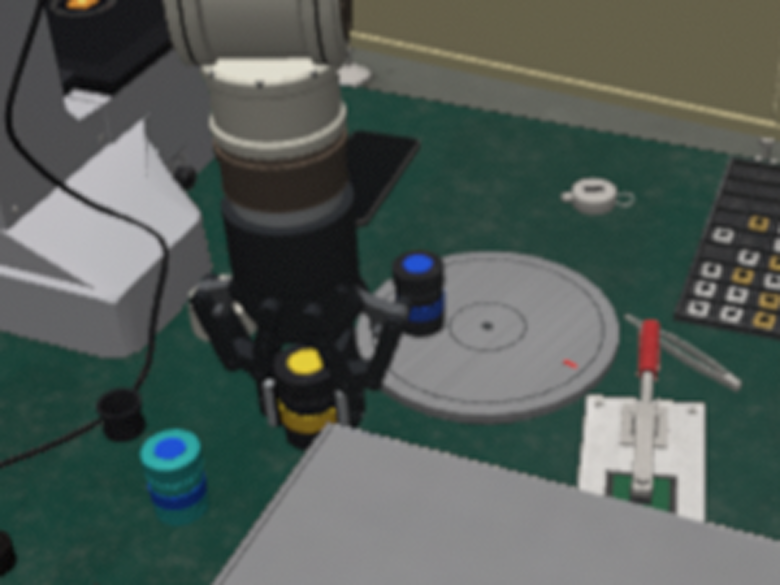

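View pics/t4.png

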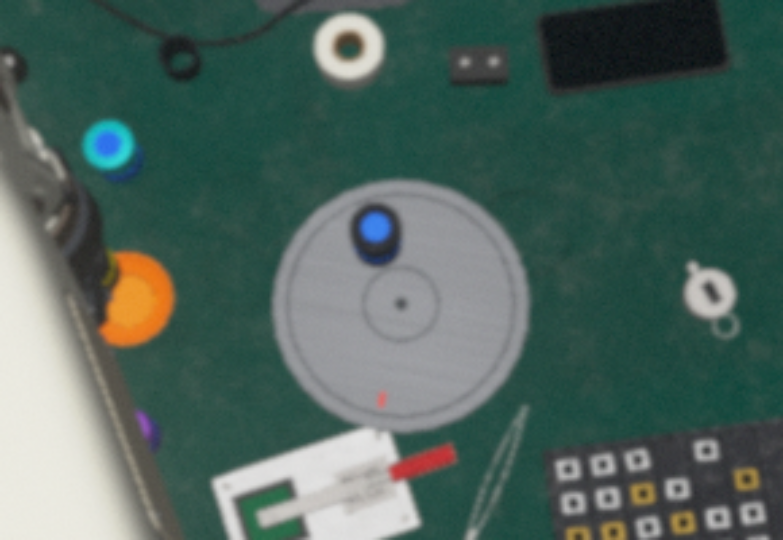

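Side view: yellow is held upright at crop (305,395), and blue stands upright on the disc at (418,290). In the top view the dish sits where it was, partly hidden by the arm, and the bystanders have not moved. Handing in.

```bash
python3 -c "
from station import arm
print(arm.job_done())"
```

```text
the job is handed in; nothing more can be done
None
```

I weighed both cans and handed the job in at about 15.7 s, holding the heavier yellow-banded can still over the far orange dish.

- **Weighing:** I lifted blue about 55 mm, held it still and set it back on the turntable, then lifted yellow the same way. Blue read roughly -1 to -1.9 N. Yellow read -3.3 to -4.6 N, so yellow is clearly the heavier one even with about 0.5 N of noise in the readings.
- **Final position:** The tool is at (531, 255) mm and the dish centre measured (530, 255) mm. The can's underside is about 115 mm above the bench. The side camera put the lid dot at (536, 255), about 5 mm off in x. About 2 mm of that matches that camera's known offset, and it is well inside the 25 mm limit.
- **Everything else:** Blue stands upright on the turntable at (571, 43), where it started. The bystanders looked unmoved in the last top view. The arm hid part of the dish in that view, so its position could not be fully re-measured, but nothing touched it.

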